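# Balance a recliner footrest flap in its assembly jig

### The job

Lift the loose cover off the assembly jig by its knob and lay it down gently, knob up, on the middle of the rubber mat. Then take the footrest flap inside the jig by its crossbar, swing it up to its balance point, straight upright, and keep holding it there by the crossbar without letting it fall over to the far side: you finish while still holding it. Leave the tools and parts lying around where they are.

Things in the scene. Friction and masses are not known exactly. Their poses are not given: they have to be found in the camera images.
- jig: Assembly jig, fixed to the bench: open-topped bare steel box 222 long (its x) x 132 wide (its y) x 75 mm high, walls 4 mm, inner floor 4 mm above the bench. Origin at the centre of its underside, z up; its x axis points from the flap's free end to its hinge, away from the robot. Its position and yaw (up to 0.35 rad) vary.
- cover: Loose aluminium cover of the jig, about 0.4 kg: plate 230 (its x) x 140 (its y) x 4 mm with a 6 mm deep rim underneath that drops 3 mm slack inside the jig's walls. Origin at the centre of the plate's underside, z up; it starts lying on the jig (origin 75 mm above the bench). Laid on the mat it stands on its rim, origin 10 mm above the bench.
- cover_knob (a point): Middle of the grip of the cover's round black knob, 32 mm above the cover's origin, on the same axis. The knob's head is 30 mm in diameter, from 23 to 40 mm above the cover's origin, on a thinner neck (16 mm).
- mat: Black rubber mat, 280 (its x) x 200 (its y) x 4 mm, fixed to the bench to the left or the right of the jig (the bracket tray is on the other side). Origin at the centre of its underside.
- flap (a joint): Hinge of the footrest flap (rad): 0 = lying level on its rest inside the jig, free edge towards the robot; 1.571 = straight up, its balance point; stop at 2.3, fallen over to the far side. It swings freely, has no spring and falls either way under its own weight (about 0.4 kg in all; some 2 N at the crossbar lift it).
- flap_hinge (a point): Middle of the flap's hinge axis, which runs along the jig's y, 95 mm along the jig's +x from its origin, 55 mm above the bench. Its axes turn with the flap, which extends along its -x: a dark steel panel 104 mm wide, 6 mm thick, from 4 to 84 mm from the hinge, and two side arms (8 mm square, 47 mm either side of the middle) carrying the crossbar.
- crossbar: Round bare steel bar at the flap's free edge, 12 mm diameter, 84 mm long along the jig's y. Origin at its middle, 140 mm from the hinge axis. Flap level: centre 55 mm above the bench; fingers reach down on both sides of it (50 mm open slot between bar and panel, 86 mm wide between the arms; 56 mm from bar to the jig's near wall). The bar turns in the arms, so the flap swings in a pinching grip.
- wrench: Bystander: steel open-ended wrench 170 mm long, lying on the bench between robot and jig. Leave it.
- screwdriver: Bystander: screwdriver 200 mm long, lying beyond the jig. Leave it.
- jar: Bystander: clear jar 60 mm in diameter, 85 mm tall, beyond the jig. Leave it.
- cup: Bystander: open steel cup 68 mm in diameter, 70 mm tall, beyond the jig. Leave it.
- tray: Bystander: dark steel tray 240 x 170 x 45 mm with black brackets, fixed beside the jig, with the jig between it and the mat. Origin at the centre of its underside.

How it is judged:
On the way, in this order (a step that is already met when the one before it is completed fails the run):
1. the cover is lifted clear of the jig (height (world z) of cover above 0.1 m and contact force between cover and jig below 0.1 N and contact force between the fingers and cover above 1 N), for 0.2 s.
2. the cover lies flat on the middle of the mat, knob up, let go (horizontal distance between cover and mat below 0.05 m and angle between cover's own z axis and vertical below 0.08 rad and height (world z) of cover below 0.016 m and height (world z) of cover_knob above 0.03 m and contact force between cover and mat above 1 N and linear speed of cover below 0.03 m/s and contact force between the fingers and cover below 0.1 N), for 0.3 s.
At the end, for the whole second after the job is handed in: The flap stands at its balance point (joint within 0.1 rad of 1.571, still within 0.1 rad/s), held by the fingers on its crossbar (over 1.5 N) and by nothing else; the cover lies flat, knob up, at rest on the mat, untouched, its centre within 50 mm of the mat's centre (all of step 2 and value of joint flap between 1.471 and 1.671 rad and velocity of joint flap between -0.1 and 0.1 rad/s and contact force between the fingers and crossbar above 1.5 N and contact force between cover and crossbar below 0.1 N); the arm keeps its last pose, push and grip.
It fails at once if the cover is dropped or slammed down (faster than 0.6 m/s near the bench) (linear speed of cover above 0.6 m/s and height (world z) of cover below 0.05 m).
It fails at once if the flap falls over to the far side (value of joint flap above 2 rad).
It fails at once if a tool or part lying around is displaced by more than 30 mm (distance of any of wrench, screwdriver, jar, cup from where it was at the start of the episode above 0.03 m).
It also fails if it takes over 64 s, if anything falls off the work surface, if the arm or the gripper's body presses on something with over 40 N, if the wrist force passes 120 N, or if a joint passes its speed limit or range.

### The arm

A 6-joint arm with a two-finger parallel gripper is mounted at the origin on the work surface. World frame = base frame: x ahead of the robot, y to its left, z up, the work surface at z = 0. Lengths are in m, angles in rad, forces in N, time in s.
With the tool pointing down it reaches from about 0.375 to 0.9 m from the base axis. Payload 3.1 kg.
Tool frame: the origin (TCP) lies between the finger pads; the fingertips stand manip.finger_overhang ahead of it and the grasp point (between the pads) lies 5 mm behind it (manip.finger_overhang is the distance from the TCP to the fingertips, in m); z points along the fingers, y is the line along which they close (so a half turn about z gives the same grasp; the last joint's range is limited). The gripper opens to 85 mm and grips with 20 to 120 N. Pads are 22 mm wide; open, the fingers measure 114 mm over their backs; the gripper's body (76 mm by 85 mm) begins 54 mm behind the grasp point. The pads swing forward as they close: fully open they stand 13 mm farther back than shut.
Start: joints at [-1.347, 0.527, 1.433, -0, 1.181, -0.178], TCP at [0.245, -0.575, 0.245] pointing down, gripper open.
Joint ranges: [-3.08, 3.08], [-0.75, 2.2], [0.22, 2.44], [-1.43, 4.57], [0, 2.65], [-2.85, 2.85]. Speed limits (rad/s): [2.79, 2.79, 3.14, 3.14, 3.14, 3.14].

### API

Orientations are given as a unit quaternion [x, y, z, w].
In Python, from station import manip gives the robot as it stands.
- The arm moves only by the tool drive_tool, never from a script. Its argument "plan" is a list of rows, each a list of 7 numbers: the shift along the tool's x, y, z in m, then the turn, a rotation vector about the tool's x, y, z in degrees, then the opening, from -1 (shut) to 1 (fully open). In form: [[x, y, z, wx, wy, wz, gripper], ...]. A call has 1 to 10 rows; each row shifts and turns the commanded pose from where the row before left it, along the tool's axes as they then stand; what a row does not reach is not made up. A row lasts 1/10 s, in which the tool goes at most 50 mm and 8.59 degrees, less where a joint would pass 70% of its speed; a pose out of reach is approached as far as the arm can. A call is refused whole if a number of a shift passes 0.05 or a number of a turn 8.59, either way. A call with a gripper value outside its range is refused whole. The fingers move at their own pace and stop on an object; "newtons" is the grip in N (left out, the last holds). Time passes only in rows, so rows that do not move let the fingers close. It gives the time, the measured TCP pose, the force, the opening and the grip force at its end, in the units of the state.
- manip.sense(): the state, without advancing time (a new reading comes with each control period).
- manip.snapshot(name): name is "scene" or "top"; returns a dict with "image" (400x640x3 uint8, red, green, blue), "z_map" (400x640 float32, m along the optical axis (not along the pixel's ray), 0 where there is no reading), "fov_y" (degrees; the focal length in pixels is half the picture's height over the tangent of half this angle, whatever the lens; pixels are square), "cx", "cy" (the principal point, pixels), "extrinsics" (4x4, takes a point from camera to world coordinates). Camera axes: x right, y up, looking along -z (the intrinsics and any distortion apply to the point x, -y, -z); pixel columns grow to the right and rows downward; lengths in m; the calibration is good to about 2 mm. A picture is of the moment at which its call begins.
- manip.sign_off(): hands the job in; it is judged then, once.
The state is a dict: "t": time; "q": joint angles; "qd": joint speeds; "tau": joint torques, N m; "tcp_pos": TCP position; "tool_rot": TCP orientation; "force": force on the tool from outside, world axes, zero at the start; "ft_torque": the same for the moment, N m; "finger_gap": opening from 0.0 (shut) to 1.0 (fully open); "gripper_force": force on a finger pad.
Only numpy, scipy, OpenCV 4.12 (cv2) and the standard library are available. Lean on these libraries where they do the work, as an engineer would, in place of code of your own. Each camera call takes 0.05 s, during which the arm holds its last target. There are 200 camera calls.

## Working session

There is one attempt and no reset: what is moved stays moved. The work goes in short steps, Python scripts to look and compute and a tool call to move; the robot and the scene stay as the last step left them, time stands still between calls to the robot, and variables do not carry over. Pictures are saved under pics/ and viewed, at most 10 in all, crops included, and the job is handed in when it is done.

Besides the shell and the picture viewer there is one more tool, called after ">>>" by a JSON object that holds its "api" and its "payload". drive_tool: Moves the arm, as the interface text tells. Its arguments: {"type":"object","properties":{"plan":{"type":"array"},"newtons":{"type":"number"}},"required":["plan"]}

```bash
mkdir -p pics; ls
python3 - <<'E'
from station import manip
import cv2,numpy as np
s=manip.sense();print(s,manip.finger_overhang)
for n in("top","scene"):
    d=manip.snapshot(n);cv2.imwrite(f"pics/{n}0.png",d["image"][:,:,::-1]);np.savez(f"{n}0.npz",**d)
    print(n,[ (k,d[k]) for k in d if k not in("image","z_map")],(d["z_map"]>0).mean())
E
```

```text
pics
{'t': 0.0, 'q': array([-1.34649430e+00,  5.28483121e-01,  1.43385942e+00, -1.12584122e-05,
        1.18142813e+00, -1.78528280e-01]), 'qd': array([-0.00073055, -0.00078097, -0.0012705 ,  0.00036526, -0.00197768,
        0.00078855]), 'tau': array([ 4.50089046e-04, -4.42340863e+01, -1.78024614e+01, -4.06588797e-04,
        8.13360763e-03, -1.32188779e-05]), 'tcp_pos': array([ 0.24487092, -0.57430241,  0.24433682]), 'tool_rot': array([ 9.79783440e-01,  2.00058056e-01, -3.01259446e-05, -1.08860241e-03]), 'force': array([ 0.13497872,  0.25638083, -0.24828324]), 'ft_torque': array([-0.04641194,  0.02750132, -0.00533852]), 'gripper_force': 0.0, 'finger_gap': 1.0021549285363078} 0.014
top [('fov_y', 52.053875470520126), ('cx', 318.931270100284), ('cy', 200.0890098983947), ('extrinsics', array([[-0.02762324,  0.9930824 , -0.11412409,  0.4496966 ],
       [-0.99957613, -0.02849149, -0.00598353, -0.0173905 ],
       [-0.00919371,  0.11391043,  0.99344848,  0.99666068],
       [ 0.        ,  0.        ,  0.        ,  1.        ]]))] 0.99601953125
scene [('fov_y', 52.588944142926046), ('cx', 318.6155990577953), ('cy', 204.12812490784017), ('extrinsics', array([[-0.52025525, -0.54881808,  0.65431887,  1.32928711],
       [ 0.85399749, -0.33005008,  0.40218805,  0.47883604],
       [-0.00477008,  0.76802712,  0.64039955,  0.82081172],
       [ 0.        ,  0.        ,  0.        ,  1.        ]]))] 0.994265625
```

View pics/top0.png

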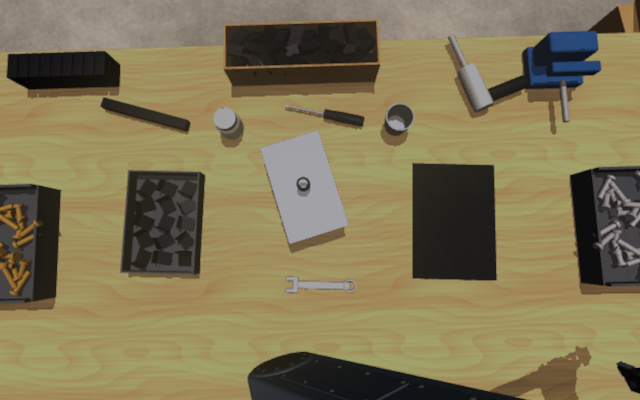

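View pics/scene0.png

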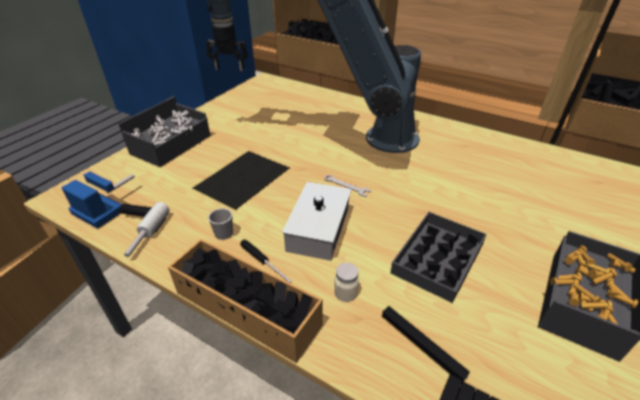

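The top view shows the cover (white) centred near (304,187) with the knob at (303,184). The mat is at (454,221), to the robot's right. The wrench is near (320,285), the screwdriver, cup and jar are beyond the jig, and the tray is at (163,222). The scene view agrees. Next I measure the cover and the mat.

```bash
cat > h.py <<'E'
import cv2,numpy as np
from scipy.spatial.transform import Rotation as R
def rays(d,uv):
    uv=np.atleast_2d(uv).astype(float);f=200/np.tan(np.radians(float(d["fov_y"]))/2)
    c=np.c_[(uv[:,0]-d["cx"])/f,-(uv[:,1]-d["cy"])/f,-np.ones(len(uv))]
    E=d["extrinsics"];return E[:3,3],c@E[:3,:3].T
def plane(d,uv,z):
    o,r=rays(d,uv);return o+r*((z-o[2])/r[:,2])[:,None]
def depth(d,uv):
    o,r=rays(d,uv);uv=np.atleast_2d(uv).astype(int);return o+r*d["z_map"][uv[:,1],uv[:,0]][:,None]
def rect(d,mask,z):
    cs,_=cv2.findContours(mask.astype(np.uint8),cv2.RETR_EXTERNAL,cv2.CHAIN_APPROX_NONE)
    c=max(cs,key=cv2.contourArea)[:,0]
    P=plane(d,c,z)[:,:2]
    (cx,cy),(w,h),a=cv2.minAreaRect((P*1000).astype(np.float32))
    if w<h:w,h,a=h,w,a+90
    return cx,cy,w,h,(a+90)%180-90
E
python3 - <<'E'
from h import *
d=np.load("top0.npz");im=d["image"].astype(int);V,S=im.max(2),im.max(2)-im.min(2)
def roi(m,x0,y0,x1,y1):
    o=np.zeros_like(m);o[y0:y1,x0:x1]=m[y0:y1,x0:x1];return o
print(im[200,280],im[230,330],im[236,320],im[220,450],im[184,303])
H=depth(d,np.argwhere(np.ones((400,640)))[:,::-1])[:,2].reshape(400,640)
print("heights plate,mat,bench",H[200,280],H[220,450],H[320,450])
cov=(S<40)&(V>110)
print("cover colour",rect(d,roi(cov,250,120,360,255),.079))
print("cover height",rect(d,roi((H>.07),250,120,360,255),.079))
print("mat",rect(d,roi(V<60,395,140,520,300),.004))
k=roi(H>.1,280,160,330,205);uv=np.argwhere(k)[:,::-1];print("knob",len(uv),plane(d,uv.mean(0),.113),H[k].max(),depth(d,uv).mean(0))
s=np.load("scene0.npz")
Hs=depth(s,np.argwhere(np.ones((400,640)))[:,::-1])
Hz=Hs[:,2].reshape(400,640)
k=roi(Hz>.1,290,180,345,225);uv=np.argwhere(k)[:,::-1];P=depth(s,uv);print("knob scene",len(uv),np.median(P,0),P.max(0),P.min(0))
E
```

```text
[162 161 166] [152 150 152] [106  86  59] [31 30 27] [121 116 113]
heights plate,mat,bench 0.0806071883379107 0.004884150841204193 -0.0022029362424648147
cover colour (588.7411499023438, 22.02893829345703, 231.51756286621094, 141.87437438964844, 15.889687538146973)
cover height (588.0471801757812, 22.044830322265625, 229.7729949951172, 141.98255920410156, 15.953948974609375)
mat (504.5552978515625, -335.53936767578125, 277.3795166015625, 195.9213104248047, -3.0504150390625)
knob 99 [[0.58763766 0.02219344 0.113     ]] 0.9966606762156323 [0.57733533 0.01986987 0.16918717]
knob scene 88 [0.60117567 0.03244219 0.11375728] [1.32928711 0.47883604 0.82081172] [0.57590473 0.009746   0.10071   ]
```

Cover at (588, 22) mm with yaw 15.9°, and 230×142 mm matches its given size. Mat at (505, -336) mm with yaw -3°, 277×196 mm. The knob agrees with both views. I turn the tool first.

>>> {"api": "drive_tool", "payload": {"plan": [[0, 0, 0, 0, 0, -8.5, 1], [0, 0, 0, 0, 0, -8.5, 1], [0, 0, 0, 0, 0, -8.5, 1], [0, 0, 0, 0, 0, -8.5, 1], [0, 0, 0, 0, 0, -8.5, 1], [0, 0, 0, 0, 0, -8.5, 1], [0, 0, 0, 0, 0, -8.5, 1], [0, 0, 0, 0, 0, -8.5, 1], [0, 0, 0, 0, 0, 0, 1], [0, 0, 0, 0, 0, 0, 1]], "newtons": 60}}

```text
t: 1.1
tcp_pos: [0.245, -0.5747, 0.2449]
tool_rot: [0.702, 0.713, 0.0, -0.0]
force: [-0.0, 0.8, -0.8]
finger_gap: 0.998
gripper_force: 0.0
```

```bash
cat >> h.py <<'E'
def to(s,p):
    r=R.from_quat(s["tool_rot"]);m=r.as_matrix()
    print("t",s["t"],"tcp",s["tcp_pos"].round(4),"yaw",np.degrees(np.arctan2(m[1,0],m[0,0])).round(2),"z",m[:,2].round(4),"tool shift mm",(r.inv().apply(np.array(p)-s["tcp_pos"])*1000).round(1),"F",s["force"].round(1),"gap",round(s["finger_gap"],3),"g",round(s["gripper_force"],1),"q",s["q"].round(2))
E
python3 -c "
from h import *;from station import manip
to(manip.sense(),[.588,.022,.16])"
```

```text
t 1.1 tcp [ 0.245  -0.5747  0.2449] yaw 90.9 z [-2.e-04  9.e-04 -1.e+00] tool shift mm [591.2 352.4  85.4] F [-0.   0.8 -0.8] gap 0.998 g 0.0 q [-1.35  0.53  1.43  0.    1.18 -1.36]
```

>>> {"api": "drive_tool", "payload": {"plan": [[0.037, 0.022, 0.003, 0, 0, 0, 1], [0.037, 0.022, 0.003, 0, 0, 0, 1], [0.037, 0.022, 0.003, 0, 0, 0, 1], [0.037, 0.022, 0.003, 0, 0, 0, 1], [0.037, 0.022, 0.003, 0, 0, 0, 1], [0.037, 0.022, 0.003, 0, 0, 0, 1], [0.037, 0.022, 0.003, 0, 0, 0, 1], [0.037, 0.022, 0.003, 0, 0, 0, 1], [0.037, 0.022, 0.003, 0, 0, 0, 1], [0.037, 0.022, 0.003, 0, 0, 0, 1]]}}

```text
t: 2.1
tcp_pos: [0.4587, -0.1993, 0.2153]
tool_rot: [0.701, 0.713, 0.0, 0.0]
force: [0.5, -0.6, 0.6]
finger_gap: 0.997
gripper_force: 0.0
```

>>> {"api": "drive_tool", "payload": {"plan": [[0.037, 0.022, 0.005, 0, 0, 0, 1], [0.037, 0.022, 0.005, 0, 0, 0, 1], [0.037, 0.022, 0.01, 0, 0, 0, 1], [0.037, 0.022, 0.01, 0, 0, 0, 1], [0.037, 0.022, 0.01, 0, 0, 0, 1], [0.036, 0.022, 0.015, 0, 0, 0, 1], [0, 0, 0, 0, 0, 0, 1], [0, 0, 0, 0, 0, 0, 1], [0, 0, 0, 0, 0, 0, 1]]}}

```text
t: 3.0
tcp_pos: [0.5854, 0.0218, 0.1605]
tool_rot: [0.701, 0.713, -0.0, 0.0]
force: [-1.1, 0.7, -0.3]
finger_gap: 0.999
gripper_force: 0.0
```

```bash
python3 -c "
from h import *;from station import manip
to(manip.sense(),[.588,.022,.102])
d=manip.snapshot('top');cv2.imwrite('pics/t1.png',cv2.resize(d['image'][90:270,220:400,::-1],None,fx=3,fy=3))"
```

```text
t 3.0 tcp [0.5854 0.0218 0.1605] yaw 90.99 z [-4.e-04 -4.e-04 -1.e+00] tool shift mm [ 0.2  2.6 58.5] F [-1.1  0.7 -0.3] gap 0.999 g 0.0 q [-0.15  0.58  1.61 -0.    0.95 -0.17]
```

View pics/t1.png

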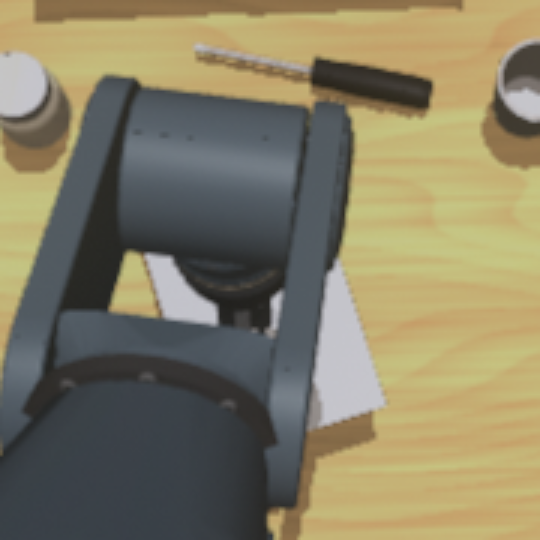

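The wrist is over the cover and hides the knob, as expected. I descend and grip.

>>> {"api": "drive_tool", "payload": {"plan": [[0, 0.002, 0.02, 0, 0, 0, 1], [0, 0, 0.02, 0, 0, 0, 1], [0, 0, 0.018, 0, 0, 0, 1], [0, 0, 0, 0, 0, 0, 1], [0, 0, 0, 0, 0, 0, -1], [0, 0, 0, 0, 0, 0, -1], [0, 0, 0, 0, 0, 0, -1], [0, 0, 0, 0, 0, 0, -1], [0, 0, 0, 0, 0, 0, -1], [0, 0, 0, 0, 0, 0, -1]], "newtons": 60}}

```text
t: 4.05
tcp_pos: [0.5888, 0.0224, 0.1037]
tool_rot: [0.7, 0.714, 0.001, 0.001]
force: [-0.1, -0.2, 6.0]
finger_gap: 0.334
gripper_force: 59.1
```

>>> {"api": "drive_tool", "payload": {"plan": [[0, 0, -0.01, 0, 0, 0, -1], [0, 0, -0.015, 0, 0, 0, -1], [0, 0, -0.02, 0, 0, 0, -1], [0, 0, -0.02, 0, 0, 0, -1], [0, 0, -0.015, 0, 0, 0, -1], [0, 0, 0, 0, 0, 0, -1], [0, 0, 0, 0, 0, 0, -1], [0, 0, 0, 0, 0, 0, -1], [0, 0, 0, 0, 0, 0, -1]]}}

```text
t: 4.95
tcp_pos: [0.587, 0.0228, 0.1811]
tool_rot: [0.7, 0.714, -0.001, -0.001]
force: [0.1, -0.2, -3.6]
finger_gap: 0.33
gripper_force: 59.8
```

```bash
python3 -c "
from h import *;from station import manip
to(manip.sense(),[.5046,-.3355,.17])
d=manip.snapshot('scene');cv2.imwrite('pics/s1.png',cv2.resize(d['image'][120:300,220:420,::-1],None,fx=3,fy=3))"
```

```text
t 4.95 tcp [0.587  0.0228 0.1811] yaw 91.08 z [-2.7e-03  4.0e-04 -1.0e+00] tool shift mm [-356.6  -89.1   11.2] F [ 0.1 -0.2 -3.6] gap 0.33 g 59.8 q [-0.15  0.56  1.59  0.    1.   -0.17]
```

View pics/s1.png

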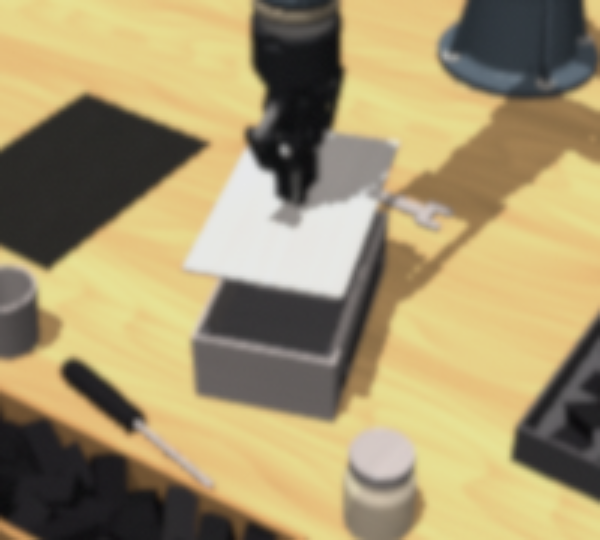

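The cover hangs level, clear of the jig, with 3.6 N on the wrist, which fits its mass. I carry it to the mat.

>>> {"api": "drive_tool", "payload": {"plan": [[-0.015, -0.004, 0, 0, 0, 0, -1], [-0.03, -0.007, 0, 0, 0, 0, -1], [-0.035, -0.009, 0, 0, 0, 0, -1], [-0.035, -0.009, 0, 0, 0, 0, -1], [-0.035, -0.009, 0, 0, 0, 0, -1], [-0.035, -0.009, 0, 0, 0, 0, -1], [-0.035, -0.009, 0, 0, 0, 0, -1], [-0.035, -0.009, 0, 0, 0, 0, -1], [-0.035, -0.009, 0, 0, 0, 0, -1], [-0.03, -0.007, 0, 0, 0, 0, -1]]}}

```text
t: 6.0
tcp_pos: [0.5114, -0.3016, 0.182]
tool_rot: [0.701, 0.713, -0.0, -0.0]
force: [0.3, -0.1, -3.8]
finger_gap: 0.328
gripper_force: 59.7
```

>>> {"api": "drive_tool", "payload": {"plan": [[-0.022, -0.005, 0, 0, 0, 0, -1], [-0.013, -0.003, 0, 0, 0, 0, -1], [0, 0, 0, 0, 0, 3, -1], [0, 0, 0, 0, 0, 5, -1], [0, 0, 0, 0, 0, 5, -1], [0, 0, 0, 0, 0, 4, -1], [0, 0, 0, 0, 0, 2, -1], [0, 0, 0, 0, 0, 0, -1], [0, 0, 0, 0, 0, 0, -1], [0, 0, 0, 0, 0, 0, -1]]}}

```text
t: 7.0
tcp_pos: [0.5054, -0.3339, 0.1822]
tool_rot: [0.808, 0.589, -0.0, -0.0]
force: [0.0, 0.2, -3.2]
finger_gap: 0.329
gripper_force: 59.7
```

```bash
python3 -c "
from h import *;from station import manip
to(manip.sense(),[.5046,-.3355,.038])"
```

```text
t 7.0 tcp [ 0.5054 -0.3339  0.1822] yaw 72.12 z [-3.e-04  3.e-04 -1.e+00] tool shift mm [ -1.8  -0.2 144.2] F [ 0.   0.2 -3.2] gap 0.329 g 59.7 q [-0.77  0.58  1.54 -0.    1.02 -0.46]
```

>>> {"api": "drive_tool", "payload": {"plan": [[0, 0, 0.015, 0, 0, 0, -1], [0, 0, 0.025, 0, 0, 0, -1], [0, 0, 0.025, 0, 0, 0, -1], [0, 0, 0.025, 0, 0, 0, -1], [0, 0, 0.02, 0, 0, 0, -1], [0, 0, 0.01, 0, 0, 0, -1], [0, 0, 0.005, 0, 0, 0, -1], [0, 0, 0.005, 0, 0, 0, -1], [0, 0, 0, 0, 0, 0, -1], [0, 0, 0, 0, 0, 0, -1]]}}

```text
t: 8.0
tcp_pos: [0.506, -0.3344, 0.0531]
tool_rot: [0.809, 0.588, 0.0, 0.001]
force: [-0.3, -0.1, -3.3]
finger_gap: 0.329
gripper_force: 59.7
```

>>> {"api": "drive_tool", "payload": {"plan": [[0, 0, 0.004, 0, 0, 0, -1], [0, 0, 0.004, 0, 0, 0, -1], [0, 0, 0.003, 0, 0, 0, -1], [0, 0, 0.002, 0, 0, 0, -1], [0, 0, 0, 0, 0, 0, -1], [0, 0, 0, 0, 0, 0, -1]]}}

```text
t: 8.6
tcp_pos: [0.5055, -0.334, 0.0392]
tool_rot: [0.809, 0.588, -0.0, -0.0]
force: [0.4, 0.1, -3.8]
finger_gap: 0.329
gripper_force: 59.7
```

>>> {"api": "drive_tool", "payload": {"plan": [[0, 0, 0.001, 0, 0, 0, -1], [0, 0, 0.001, 0, 0, 0, -1], [0, 0, 0, 0, 0, 0, -1], [0, 0, 0, 0, 0, 0, -1]]}}

```text
t: 9.0
tcp_pos: [0.5056, -0.3341, 0.0387]
tool_rot: [0.809, 0.588, 0.0, 0.0]
force: [-2.4, 0.9, 5.6]
finger_gap: 0.329
gripper_force: 60.6
```

Touchdown at the expected height: the wrist force went from -3.8 to +5.6 N. Release and rise.

>>> {"api": "drive_tool", "payload": {"plan": [[0, 0, 0, 0, 0, 0, -0.1], [0, 0, 0, 0, 0, 0, 0.2], [0, 0, 0, 0, 0, 0, 1], [0, 0, 0, 0, 0, 0, 1], [0, 0, 0, 0, 0, 0, 1], [0, 0, -0.02, 0, 0, 0, 1], [0, 0, -0.04, 0, 0, 0, 1], [0, 0, -0.05, 0, 0, 0, 1], [0, 0, -0.05, 0, 0, 0, 1], [0, 0, -0.02, 0, 0, 0, 1]]}}

```text
t: 10.0
tcp_pos: [0.5074, -0.3357, 0.2227]
tool_rot: [0.809, 0.588, 0.001, 0.005]
force: [0.0, -0.6, -0.2]
finger_gap: 1.0
gripper_force: 0.0
```

Run:
```python
from h import *;from station import manip
d=manip.snapshot('top');np.savez("top2.npz",**d);cv2.imwrite('pics/t2.png',cv2.resize(d['image'][110:310,230:530,::-1],None,fx=2.6,fy=2.6))
s=manip.snapshot('scene');np.savez("scene2.npz",**s)
to(manip.sense(),[.5046,-.3355,.038])
```

```text
t 10.1 tcp [ 0.5074 -0.3356  0.2216] yaw 72.09 z [ 0.0066 -0.0063 -1.    ] tool shift mm [ -0.   -4.2 183.6] F [-0.1 -0.6 -0.8] gap 0.999 g 0.0 q [-0.77  0.53  1.51  0.    1.1  -0.46]
```

View pics/t2.png

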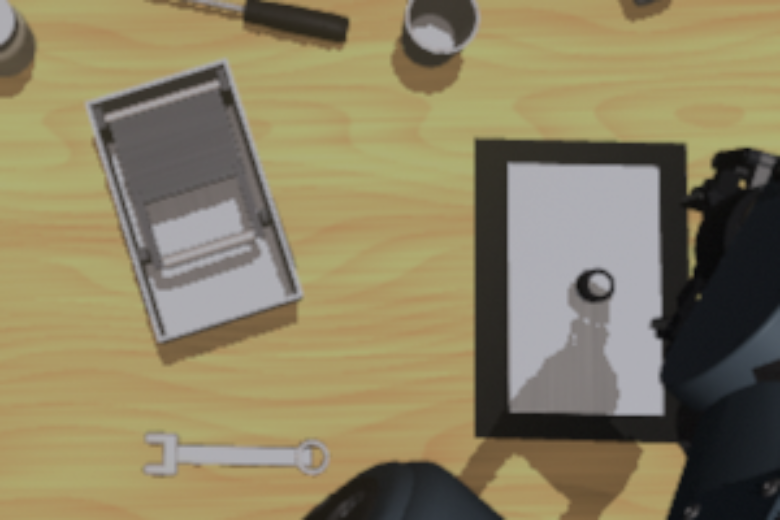

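The cover lies centred and square on the mat, with the knob at crop (596,285). The jig is open at crop (90–300, 62–342), and its crossbar runs from about (160,262) to (255,235). I measure the jig rim and the bar.

Run:
```python
from h import *;from station import manip
d=np.load("top2.npz");g=np.argwhere(np.ones((400,640)))[:,::-1]
P=depth(d,g);H=P[:,2].reshape(400,640)
def roi(m,x0,y0,x1,y1):
    o=np.zeros_like(m);o[y0:y1,x0:x1]=m[y0:y1,x0:x1];return o
im=d["image"].astype(int);S=im.max(2)-im.min(2)
print("jig H",rect(d,roi(H>.06,255,120,355,250),.075))
print("cover",rect(d,roi((S<40)&(im.max(2)>80),415,165,500,285),.014))
r=rect(d,roi(H>.06,255,120,355,250),.075);c=np.array(r[:2])/1000;a=np.radians(r[4]);ex=np.array([np.cos(a),np.sin(a)]);ey=np.array([-ex[1],ex[0]])
L=np.c_[(P[:,:2]-c)@ex,(P[:,:2]-c)@ey]
for x in range(-75,-10,4):   # height and brightness profile along jig x, middle strip
    # positions assumed at z=.055 plane
    m=(abs(L[:,0]*1000-x)<2)&(abs(L[:,1])<.03);print(x,m.sum(),P[m,2].mean().round(3) if m.any() else 0, im.reshape(-1,3)[m].mean().round(0) if m.any() else 0)
m=(abs(L[:,0]+.045)<.015)&(abs(L[:,1])<.038)&(P[:,2]>.045)&(P[:,2]<.075)
q=plane(d,g[m],.06);ql=(q[:,:2]-c);print("bar px",m.sum(),"jig x",(ql@ex).mean(),"y",(ql@ey).min(),(ql@ey).max(),"fit dir",cv2.fitLine(q[:,:2].astype(np.float32),2,0,.01,.01).ravel())
b=c-.045*ex;h=c+.095*ex;print("bar exp",b,"hinge",h,"yaw",r[4])
```

```text
jig H (588.302001953125, 23.076889038085938, 222.5630645751953, 132.74708557128906, 15.945464134216309)
cover (505.44537353515625, -334.5860900878906, 231.12265014648438, 141.70606994628906, -3.018402099609375)
-75 37 0.005 176.0
-71 43 0.004 176.0
-67 39 0.004 174.0
-63 41 0.004 133.0
-59 36 0.004 115.0
-55 44 0.004 115.0
-51 65 0.024 146.0
-47 82 0.038 151.0
-43 44 0.061 164.0
-39 20 0.058 142.0
-35 1 0.006 147.0
-31 39 0.005 162.0
-27 39 0.004 175.0
-23 39 0.004 176.0
-19 41 0.005 175.0
-15 39 0.004 175.0
-11 39 0.005 175.0
bar px 172 jig x -0.045156752183322546 y -0.03764517370361623 0.038035885711177345 fit dir [ 0.27390307 -0.9617573   0.5448205   0.01088914]
bar exp [0.54503344 0.01071439] hinge [0.67964675 0.0491755 ] yaw 15.945464134216309
```

Everything matches its given size: the bar is at (545, 10.7) mm, 45 mm in front of the jig centre, and the cover is 1 mm from the mat's centre. I turn the tool to close along the jig's x (yaw 105.9°) and narrow the fingers.

>>> {"api": "drive_tool", "payload": {"plan": [[0, 0, 0, 0, 0, -8.5, 0.05], [0, 0, 0, 0, 0, -8.5, 0.05], [0, 0, 0, 0, 0, -8.5, 0.05], [0, 0, 0, 0, 0, -8.3, 0.05], [0, 0, 0, 0, 0, 0, 0.05], [0, 0, 0, 0, 0, 0, 0.05], [0, 0, 0, 0, 0, 0, 0.05]], "newtons": 40}}

```text
t: 10.8
tcp_pos: [0.5052, -0.3337, 0.2165]
tool_rot: [0.603, 0.797, 0.0, -0.001]
force: [0.1, 1.3, -1.3]
finger_gap: 0.527
gripper_force: 0.0
```

```bash
python3 -c "
from h import *;from station import manip
to(manip.sense(),[.545,.0107,.15])"
```

```text
t 10.8 tcp [ 0.5052 -0.3337  0.2165] yaw 105.76 z [-0.0011  0.0011 -1.    ] tool shift mm [320.6 131.9  66.8] F [ 0.1  1.3 -1.3] gap 0.527 g 0.0 q [-0.77  0.53  1.51 -0.    1.1  -1.04]
```

>>> {"api": "drive_tool", "payload": {"plan": [[0.03, 0.012, 0, 0, 0, 0, 0.05], [0.037, 0.015, 0, 0, 0, 0, 0.05], [0.037, 0.015, 0, 0, 0, 0, 0.05], [0.037, 0.015, 0, 0, 0, 0, 0.05], [0.037, 0.015, 0, 0, 0, 0, 0.05], [0.037, 0.015, 0, 0, 0, 0, 0.05], [0.037, 0.015, 0.015, 0, 0, 0, 0.05], [0.037, 0.015, 0.02, 0, 0, 0, 0.05], [0.02, 0.01, 0.02, 0, 0, 0, 0.05], [0.012, 0.005, 0.012, 0, 0, 0, 0.05]]}}

```text
t: 11.8
tcp_pos: [0.544, 0.013, 0.149]
tool_rot: [0.602, 0.798, -0.0, -0.001]
force: [0.9, -0.2, -0.3]
finger_gap: 0.526
gripper_force: 0.0
```

>>> {"api": "drive_tool", "payload": {"plan": [[0, 0, 0, 0, 0, 0, 0.05], [0, 0, 0, 0, 0, 0, 0.05], [0, 0, 0, 0, 0, 0, 0.05]]}}

```text
t: 12.1
tcp_pos: [0.5455, 0.0095, 0.1512]
tool_rot: [0.603, 0.797, 0.0, 0.001]
force: [0.5, 1.1, -0.7]
finger_gap: 0.525
gripper_force: 0.0
```

```bash
python3 -c "
from h import *;from station import manip
to(manip.sense(),[.545,.0107,.05])"
```

```text
t 12.1 tcp [0.5455 0.0095 0.1512] yaw 105.78 z [ 1.9e-03 -7.0e-04 -1.0e+00] tool shift mm [  1.5  -0.3 101.2] F [ 0.5  1.1 -0.7] gap 0.525 g 0.0 q [-0.19  0.55  1.72 -0.    0.86 -0.46]
```

>>> {"api": "drive_tool", "payload": {"plan": [[0.001, 0, 0.02, 0, 0, 0, 0.05], [0, 0, 0.03, 0, 0, 0, 0.05], [0, 0, 0.025, 0, 0, 0, 0.05], [0, 0, 0.015, 0, 0, 0, 0.05], [0, 0, 0.01, 0, 0, 0, 0.05], [0, 0, 0, 0, 0, 0, 0.05], [0, 0, 0, 0, 0, 0, 0.05]]}}

```text
t: 12.8
tcp_pos: [0.5451, 0.0111, 0.051]
tool_rot: [0.603, 0.798, 0.0, 0.001]
force: [0.7, -0.0, -0.4]
finger_gap: 0.524
gripper_force: 0.0
```

>>> {"api": "drive_tool", "payload": {"plan": [[0, 0, 0, 0, 0, 0, -1], [0, 0, 0, 0, 0, 0, -1], [0, 0, 0, 0, 0, 0, -1], [0, 0, 0, 0, 0, 0, -1], [0, 0, 0, 0, 0, 0, -1], [0, 0, 0, 0, 0, 0, -1]], "newtons": 40}}

```text
t: 13.4
tcp_pos: [0.5466, 0.012, 0.0513]
tool_rot: [0.603, 0.798, 0.001, 0.002]
force: [4.8, 2.2, 3.9]
finger_gap: 0.128
gripper_force: 39.2
```

```bash
python3 -c "
from h import *;from station import manip
s=manip.sense();to(s,[.545,.0107,.05])
"
```

```text
t 13.4 tcp [0.5466 0.012  0.0513] yaw 105.87 z [ 5.1e-03 -2.0e-04 -1.0e+00] tool shift mm [-0.8 -1.9  1.3] F [4.8 2.2 3.9] gap 0.128 g 39.2 q [-0.18  0.72  1.77  0.    0.64 -0.46]
```

The bar is pinched: the gap reads 11 mm, and the knob's 30 mm read about 2 mm low in the same way. I swing along the 140 mm arc, first to 45°.

>>> {"api": "drive_tool", "payload": {"plan": [[0, 0.0005, -0.0122, 0, 0, 0, -1], [0, 0.0016, -0.0121, 0, 0, 0, -1], [0, 0.0026, -0.0119, 0, 0, 0, -1], [0, 0.0037, -0.0117, 0, 0, 0, -1], [0, 0.0047, -0.0113, 0, 0, 0, -1], [0, 0.0056, -0.0108, 0, 0, 0, -1], [0, 0.0066, -0.0103, 0, 0, 0, -1], [0, 0.0074, -0.0097, 0, 0, 0, -1], [0, 0.0083, -0.009, 0, 0, 0, -1], [0, 0, 0, 0, 0, 0, -1]]}}

```text
t: 14.4
tcp_pos: [0.5852, 0.0231, 0.1497]
tool_rot: [0.602, 0.798, 0.001, 0.001]
force: [3.8, 0.5, -5.5]
finger_gap: 0.119
gripper_force: 39.1
```

```bash
cat >> h.py <<'E'
def ang(s):
    h=np.array([.6796,.0492]);ex=np.array([.9615,.2748]);r=R.from_quat(s["tool_rot"])
    p=s["tcp_pos"]-.005*r.as_matrix()[:,2];x=(p[:2]-h)@ex*1000;z=(p[2]-.055)*1000
    print("bar jig x,z rel hinge",x.round(1),z.round(1),"r",np.hypot(x,z).round(1),"deg",np.degrees(np.arctan2(z,-x)).round(1))
E
python3 -c "
from h import *;from station import manip
s=manip.sense();to(s,[.68,.0492,.19]);ang(s)
d=manip.snapshot('scene');cv2.imwrite('pics/s3.png',cv2.resize(d['image'][120:300,220:420,::-1],None,fx=3,fy=3))"
```

```text
t 14.4 tcp [0.5852 0.0231 0.1497] yaw 105.91 z [ 2.7e-03 -4.0e-04 -1.0e+00] tool shift mm [ -1.   98.4 -40. ] F [ 3.8  0.5 -5.5] gap 0.119 g 39.1 q [-0.15  0.6   1.62  0.    0.92 -0.43]
bar jig x,z rel hinge -97.9 99.7 r 139.8 deg 45.5
```

View pics/s3.png

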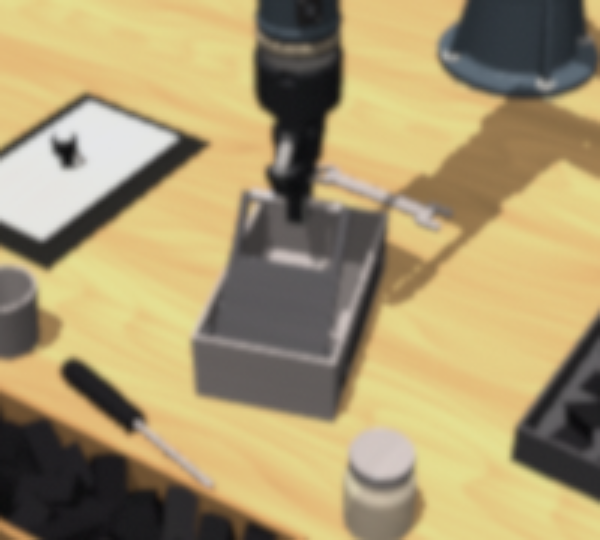

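The flap is half up at 45° with the bar in the fingers (crop 250–345, 205), and the forces are small. I continue to upright, slowing at the end.

>>> {"api": "drive_tool", "payload": {"plan": [[0, 0.009, -0.0083, 0, 0, 0, -1], [0, 0.0097, -0.0074, 0, 0, 0, -1], [0, 0.0103, -0.0066, 0, 0, 0, -1], [0, 0.0108, -0.0056, 0, 0, 0, -1], [0, 0.0113, -0.0047, 0, 0, 0, -1], [0, 0.0117, -0.0037, 0, 0, 0, -1], [0, 0.0119, -0.0026, 0, 0, 0, -1], [0, 0.0121, -0.0016, 0, 0, 0, -1], [0, 0.007, -0.0004, 0, 0, 0, -1], [0, 0.0045, 0, 0, 0, 0, -1]]}}

```text
t: 15.45
tcp_pos: [0.678, 0.0496, 0.1913]
tool_rot: [0.603, 0.798, -0.001, -0.0]
force: [-0.1, 1.8, 7.5]
finger_gap: 0.124
gripper_force: 40.9
```

>>> {"api": "drive_tool", "payload": {"plan": [[0, 0, 0, 0, 0, 0, -1], [0, 0, 0, 0, 0, 0, -1], [0, 0, 0, 0, 0, 0, -1], [0, 0, 0, 0, 0, 0, -1], [0, 0, 0, 0, 0, 0, -1]]}}

```text
t: 15.95
tcp_pos: [0.6774, 0.0495, 0.1913]
tool_rot: [0.603, 0.798, -0.001, -0.0]
force: [-0.6, 0.4, 6.8]
finger_gap: 0.125
gripper_force: 40.9
```

Run:
```python
from h import *;from station import manip
s=manip.sense();to(s,[.6796,.0492,.19]);ang(s)
d=manip.snapshot('scene');cv2.imwrite('pics/s4.png',cv2.resize(d['image'][100:280,200:400,::-1],None,fx=3,fy=3))
t=manip.snapshot('top');im=t["image"].astype(int);m=np.zeros((400,640));m[165:285,415:500]=((im.max(2)-im.min(2)<40)&(im.max(2)>80))[165:285,415:500]
print("cover",rect(t,m>0,.014))
```

```text
t 15.95 tcp [0.6774 0.0495 0.1913] yaw 105.89 z [-1.e-03 -8.e-04 -1.e+00] tool shift mm [-0.9  2.   1.3] F [-0.6  0.4  6.8] gap 0.125 g 40.9 q [-0.09  0.66  1.33 -0.    1.15 -0.37]
bar jig x,z rel hinge -2.0 141.3 r 141.4 deg 89.2
cover (505.23016357421875, -334.91058349609375, 231.96449279785156, 141.65704345703125, -3.2151641845703125)
```

View pics/s4.png

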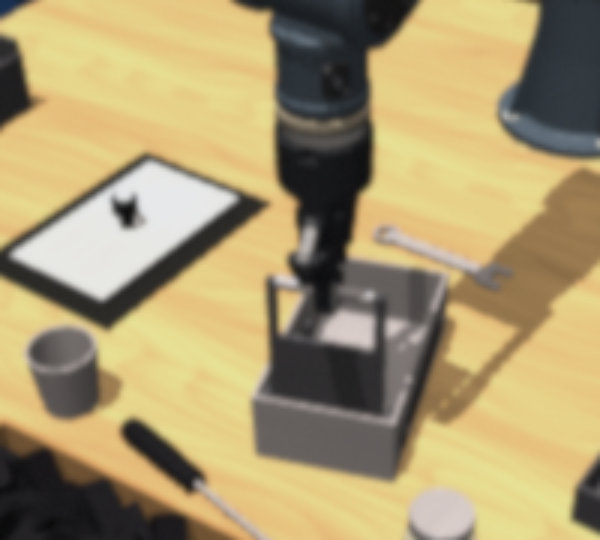

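The flap stands upright (about 89°), at rest and pinched by the bar. The cover is still centred on the mat and the tools haven't moved. I hand the job in.

```bash
python3 -c "
from station import manip
print(manip.sign_off())"
```

```text
the job is handed in; nothing more can be done
None
```

I handed the job in at about 16 s: the cover lies knob up within about 1 mm of the mat's centre, and the flap is held upright at about 89° by its crossbar; sign-off returned no verdict.

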